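# Hold the probe rod centred in the guide bush

### The job

Pull the white-handled dust plug out of the guide bush on the probing stand and drop it end-down into a free hole of the pin rack, then let go of it. Then take the orange-handled probe rod from the rack and lower it through the guide bush, without touching the bush or anything else of the stand, until the red band on the rod is level with the top of the bush. Finish while still holding the probe there in the gripper, upright, still and centred in the bore; leave the green-handled spare and the other things on the bench where they are.

Things in the scene. Friction and masses are not known exactly. Their poses are not given: they have to be found in the camera images.
- stand: Probing stand, fixed during the run: dark base plate 120 x 150 x 12 mm, two columns, a blue bridge 60 (x) x 145 (y) mm, top 100 mm above the bench, and in its middle a brass guide bush whose 48 mm flange stands 10 mm above the bridge. Below, coaxial with the bush, lies a ball bearing, bore about 28 mm, from 46 to 64 mm above the bench. Origin on the bush's axis at bench height; z up.
- guide_top (a point): Centre of the bush's bore at its top face, 110 mm above the bench. The bore is vertical, 22 mm in diameter, 30 mm long, open at both ends; the dust plug stands in it at the start. Two screw heads, 6 mm tall, stand on the bridge 55 mm to either side along the stand's y.
- guide_bottom (a point): Centre of the bush's bore at its lower end, 80 mm above the bench.
- rack: Grey pin rack, fixed during the run: level plate 70 (x) x 225 (y) x 10 mm on two end feet, a row of four through holes of 25 mm diameter 55 mm apart along its y. Plate top 100 mm above the bench, open below. Origin in the middle of its underside; z up. Rack and stand stand side by side, either one on the left.
- rack_hole0 (a point): Centre of hole 0 of the rack at the plate's top face, 100 mm above the bench; hole 0 is at the -y end of the rack. Two of the four holes hold the probe and the spare, the other two are free.
- rack_hole1 (a point): Centre of hole 1 of the rack at the plate's top face, 100 mm above the bench; hole 0 is at the -y end of the rack. Two of the four holes hold the probe and the spare, the other two are free.
- rack_hole2 (a point): Centre of hole 2 of the rack at the plate's top face, 100 mm above the bench; hole 0 is at the -y end of the rack. Two of the four holes hold the probe and the spare, the other two are free.
- rack_hole3 (a point): Centre of hole 3 of the rack at the plate's top face, 100 mm above the bench; hole 0 is at the -y end of the rack. Two of the four holes hold the probe and the spare, the other two are free.
- plug_mid (a point): Dust plug, loose, 122 mm tall, about 0.15 kg, upright in the bush at the start, its collar resting on the bush: steel rod 18 mm in diameter, 70 mm long, above it the collar, then a white grip, where its weight lies. Grip 22 mm in diameter, 46 mm tall; collar 36 mm in diameter, 6 mm thick. Point on its axis, 61 mm above its lower end; the grip's middle is 38 mm above this point. z axis up along the rod.
- plug_collar (a point): On the plug's axis, at the underside of its collar, 70 mm above its lower end. The collar rests on the plate when the plug hangs in a rack hole.
- probe_mid (a point): Probe rod, loose, 147 mm tall, about 0.16 kg, hanging upright by its collar in a rack hole: steel rod 12 mm in diameter, 95 mm long, with a red band, above it the collar, then an orange grip, where its weight lies. Grip 22 mm in diameter, 46 mm tall; collar 36 mm in diameter, 6 mm thick. Point on its axis, 73.5 mm above its lower end; the grip's middle is 50.5 mm above this point. z axis up along the rod.
- probe_tip (a point): Lower end of the probe rod, on its axis.
- probe_band (a point): Middle of the red band, on the probe's axis, 62 mm above its lower end and 33 mm below its collar; the band is 12 mm tall.
- spare_mid (a point): Spare rod, loose, to be left alone: same shape as the probe but with a green grip and no band; hangs in another hole of the rack. This point is on its axis, 73.5 mm above its lower end.
- cup_brush: Bystander, loose: wire cup brush, 62 x 60 x 58 mm, behind the work.
- spline_shaft: Bystander, loose: dark splined shaft standing upright, 37 mm in diameter, 136 mm tall, behind the work.
- screwdriver: Bystander, loose: yellow-handled screwdriver lying behind the work, 181 mm long.
- v_block: Bystander, loose: steel V block, 60 x 50 x 34 mm, behind the work.
- marker: Bystander, loose: white marker with a red cap lying at the right, 127 mm long.
There are look-alikes about, which are no part of the job. Leave any purple look-alike of the part that bears plug_mid alone.

How it is judged:
On the way, in this order (a step that is already met when the one before it is completed fails the run):
1. the dust plug hangs upright in a free hole of the rack, released (z of plug_collar in the frame of rack between 0.094 and 0.104 m and x of plug_collar in the frame of rack between -0.015 and 0.015 m and (horizontal distance between plug_collar and rack_hole0 below 0.008 m or horizontal distance between plug_collar and rack_hole1 below 0.008 m or horizontal distance between plug_collar and rack_hole2 below 0.008 m or horizontal distance between plug_collar and rack_hole3 below 0.008 m) and angle between plug_mid's own z axis and vertical below 0.1 rad and contact force between the fingers and plug below 0.1 N), for 0.3 s.
2. the probe's tip has entered the guide bush from above (z of probe_tip in the frame of guide_top below -0.005 m and horizontal distance between probe_tip and guide_top below 0.008 m), for 0.1 s.
At the end, for the whole second after the job is handed in: Plug released, upright, still in a rack hole (collar underside -6 to +4 mm from plate top). Gripper still holds the probe, still and clear of the stand: band middle within 6 mm in height of the bush's top, axis within 3.5 mm of the bore's axis at band and tip, tilt under 0.1 rad (all of step 1 and z of probe_band in the frame of guide_top between -0.006 and 0.006 m and horizontal distance between probe_band and guide_top below 0.0035 m and horizontal distance between probe_tip and guide_bottom below 0.0035 m and angle between probe_mid's own z axis and vertical below 0.1 rad and contact force between the fingers and probe above 1 N and contact force between probe and stand below 0.2 N and linear speed of each of probe, plug below 0.02 m/s); the arm keeps its last pose, push and grip.
It fails at once if the probe touches the guide bush or any other part of the stand (contact force between probe and stand above 0.3 N).
It fails at once if the spare rod is moved out of its place or tipped (distance of spare_mid from where it was at the start of the episode above 0.02 m or angle between spare_mid's own z axis and vertical above 0.3 rad).
It fails at once if another thing on the bench is pushed away (distance of any of cup_brush, spline_shaft, screwdriver, v_block, marker from where it was at the start of the episode above 0.02 m).
It also fails if it takes over 61 s, if anything falls off the work surface, if the arm or the gripper's body presses on something with over 40 N, if the wrist force passes 120 N, or if a joint passes its speed limit or range.

### The arm

A 6-joint arm with a two-finger parallel gripper is mounted at the origin on a cart in front of the work surface, level with it; the furniture and walls round the work are solid. World frame = base frame: x ahead of the robot, y to its left, z up, the work surface at z = 0. Lengths are in m, angles in rad, forces in N, time in s.
With the tool pointing down it reaches from about 0.275 to 1 m from the base axis. Payload 8.4 kg.
Tool frame: the origin (TCP) lies on the centre line of the jaws, within the pads' length; the fingertips stand 11 mm ahead of it and the grasp point (between the pads) lies 8 mm behind it; x points along the fingers, z is the direction in which the jaws open and shut, and the axes are right-handed (so a half turn about x gives the same grasp; the last joint's range is limited). The gripper opens to 85 mm and grips with 20 to 120 N. Pads are 22 mm wide; open, the fingers measure 114 mm over their backs; the gripper's body (76 mm by 85 mm) begins 54 mm behind the grasp point. The pads swing forward as they close: fully open they stand 13 mm farther back than shut.
Start: joints at [1.317, 0.353, 1.633, -0, 1.155, -0.002], TCP at [0.156, 0.605, 0.242] pointing down, gripper open.
Joint ranges: [-2.63, 2.63], [-0.92, 2.1], [0.06, 2.66], [-1.3, 4.44], [0, 2.69], [-3.02, 3.02]. Speed limits (rad/s): [2.22, 2.22, 2.79, 3.14, 3.14, 3.14].

### API

Orientations are given as a unit quaternion [w, x, y, z].
In Python, from station import env gives the robot as it stands.
- The arm moves only by the tool servo_tool, never from a script. Its argument "steps" is a list of rows, each a list of 6 numbers: the shift along the world's x, y, z as a fraction of full scale, then the turn, a rotation vector about the world's x, y, z as a fraction of full scale. In form: [[x, y, z, wx, wy, wz], ...]. A call has 1 to 5 rows; each row shifts and turns the commanded pose from where the row before left it; what a row does not reach is not made up. Full scale, the value 1, is 0.4 m for a shift and 30 degrees for a turn. A row lasts 1/8 s, in which the tool goes at most 62.5 mm and 10.7 degrees, less where a joint would pass 70% of its speed; a pose out of reach is approached as far as the arm can. A call with a number of a shift or a turn outside -1 to 1 is refused whole. A call with a gripper value outside its range is refused whole. "claw" is the gripper's target within -1 to 1 (shut at 1, half-way at 0, fully open at -1), set as the call begins (left out, the last holds). The fingers move at their own pace and stop on an object; "squeeze" is the grip in N (left out, the last holds). Time passes only in rows, so rows that do not move let the fingers close. It gives the time, the measured TCP pose, the force and the opening at its end, in the units of the state.
- env.read_state(): the state, without advancing time (a new reading comes with each control period).
- env.capture(name): name is "scene" or "top" or "wrist"; returns (picture, depth): 480x640x3 uint8, red, green, blue; 480x640 float32, m along the optical axis (not along the pixel's ray), 0 where there is no reading.
- env.camera_info(name): a dict with "mtx" (3x3 intrinsics, pixels), "extrinsics" (4x4, takes a point from camera to world coordinates). Camera axes: x right, y up, looking along -z (the intrinsics and any distortion apply to the point x, -y, -z); pixel columns grow to the right and rows downward; lengths in m; the calibration is good to about 2 mm. A picture is of the moment at which its call begins: read the wrist's pose just before it. camera_info takes no time and is no camera call; for the wrist camera it gives the pose at the moment of the call.
- env.finish_job(): hands the job in, once; it reports no verdict.
The state is a dict: "clock": time; "joint_pos": joint angles; "qvel": joint speeds; "tau": joint torques, N m; "position": TCP position; "tool_rot": TCP orientation; "ft_force": force on the tool from outside, world axes, zero at the start; "moment": the same for the moment, N m; "finger_gap": finger opening in m.
Only numpy, scipy, OpenCV 4.12 (cv2) and the standard library are available. Lean on these libraries where they do the work, as an engineer would, in place of code of your own. Each camera call takes 0.05 s, during which the arm holds its last target. There are 200 camera calls.

## Working session

There is one attempt and no reset: what is moved stays moved. The work goes in short steps, Python scripts to look and compute and a tool call to move; the robot and the scene stay as the last step left them, time stands still between calls to the robot, and variables do not carry over. Pictures are saved under pics/ and viewed, about 8 in all and at most 12, crops included, and the job is handed in when it is done.

Besides the shell and the picture viewer there is one more tool, called after ">>>" as name([rows], argument=value, ...), one row to a line, values as JSON. servo_tool: Moves the arm, as the interface text tells. Shift numbers are shares of 0.4 m and turn numbers shares of 30 degrees, none past 1 either way. Its arguments: {"type":"object","properties":{"steps":{"type":"array"},"claw":{"type":"number"},"squeeze":{"type":"number"}},"required":["steps"]}

```bash
ls; mkdir -p pics
python3 - <<'E'
from station import env
import cv2,numpy as np
np.set_printoptions(precision=4,suppress=True)
s=env.read_state();print(s)
for n in("scene","top"):
    p,d=env.capture(n);cv2.imwrite(f"pics/{n}0.png",p[...,::-1]);np.save(f"pics/{n}0.npy",d)
    print(n,env.camera_info(n))
print(env.camera_info("wrist"))
E
```

```text
pics
{'clock': 0.0, 'joint_pos': array([ 1.3166,  0.3536,  1.6341, -0.    ,  1.1552, -0.0024]), 'qvel': array([-0.0006,  0.0004, -0.0015, -0.001 ,  0.0011,  0.0005]), 'tau': array([  0.0018, -60.5229, -34.2084,   0.0003,   0.0089,  -0.    ]), 'position': array([0.1556, 0.6048, 0.2416]), 'tool_rot': array([ 0.5584, -0.4336,  0.5592,  0.433 ]), 'ft_force': array([ 0.2586, -0.2099,  0.7276]), 'moment': array([ 0.0099, -0.0014,  0.0789]), 'finger_gap': 0.08538461442975388}
scene {'mtx': array([[454.7055,   0.    , 307.1579],
       [  0.    , 454.7055, 240.023 ],
       [  0.    ,   0.    ,   1.    ]]), 'extrinsics': array([[ 0.8673,  0.2219, -0.4457,  0.1197],
       [-0.4972,  0.4304, -0.7534, -0.7221],
       [ 0.0246,  0.875 ,  0.4836,  0.5387],
       [ 0.    ,  0.    ,  0.    ,  1.    ]])}
top {'mtx': array([[457.8591,   0.    , 323.3248],
       [  0.    , 457.8591, 237.6445],
       [  0.    ,   0.    ,   1.    ]]), 'extrinsics': array([[-0.0276,  0.9938, -0.108 ,  0.4029],
       [-0.9996, -0.0282, -0.0036, -0.0712],
       [-0.0066,  0.1078,  0.9941,  1.2261],
       [ 0.    ,  0.    ,  0.    ,  1.    ]])}
{'mtx': array([[363.1686,   0.    , 319.073 ],
       [  0.    , 363.1686, 238.9031],
       [  0.    ,   0.    ,   1.    ]]), 'extrinsics': array([[ 0.2478, -0.9182, -0.3089,  0.0776],
       [ 0.9688,  0.2345,  0.08  ,  0.625 ],
       [-0.001 , -0.3191,  0.9477,  0.372 ],
       [ 0.    ,  0.    ,  0.    ,  1.    ]])}
```

View pics/scene0.png

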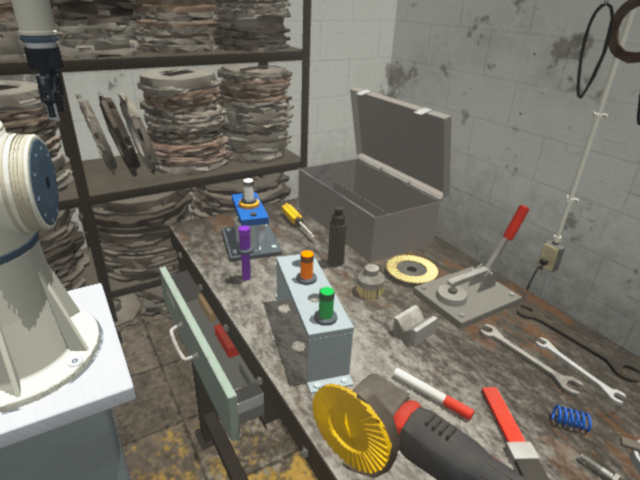

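View pics/top0.png

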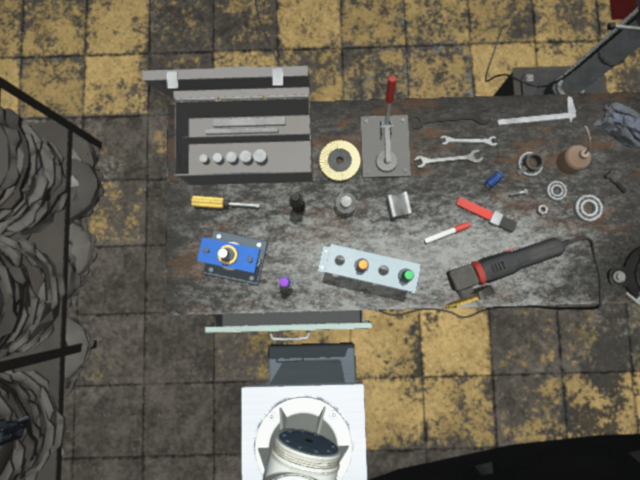

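The scene view shows the stand with the white plug at (249,190), the rack with orange at (307,265) and green at (326,303), and a purple look-alike at (245,250). The top view shows the plug at about (226,254), rack holes at (339,260), (362,265), (384,270) and (408,275), and purple at (284,283).

```bash
cat > h.py <<'E'
from station import env
import cv2,numpy as np
np.set_printoptions(precision=4,suppress=True)
def cloud(d,ci):
    K=ci["mtx"];v,u=np.mgrid[:d.shape[0],:d.shape[1]]
    P=np.stack([(u-K[0,2])/K[0,0]*d,-(v-K[1,2])/K[1,1]*d,-d],-1)
    E=ci["extrinsics"];return P@E[:3,:3].T+E[:3,3]
def plane(u,v,z,ci):
    K,E=ci["mtx"],ci["extrinsics"]
    r=E[:3,:3]@np.array([(u-K[0,2])/K[0,0],-(v-K[1,2])/K[1,1],-1.])
    return E[:3,3]+r*(z-E[2,3])/r[2]
def circ(m):
    c=max(cv2.findContours(m.astype(np.uint8),0,1)[0],key=len)
    return cv2.minEnclosingCircle(c)
E
python3 - <<'E'
from h import *
for n in("top","scene"):
    p=cv2.imread(f"pics/{n}0.png");d=np.load(f"pics/{n}0.npy");ci=env.camera_info(n)
    W=cloud(d,ci);hsv=cv2.cvtColor(p,cv2.COLOR_BGR2HSV);H,S,V=hsv[...,0],hsv[...,1],hsv[...,2]
    reg=(W[...,0]<.6)&(W[...,0]>.2)&(W[...,1]>-.3)&(W[...,1]<.3)&(d>0)
    ms={"orange":(H>5)&(H<20)&(S>180),"green":(H>50)&(H<75)&(S>150),"purple":(H>125)&(H<150)&(S>120),
     "white":(S<40)&(V>120)&(W[...,2]>.12)}
    for k,m in ms.items():
        q=W[m&reg&(W[...,2]>.1)]
        if len(q)==0: print(n,k,0);continue
        zt=np.percentile(q[:,2],95);t=q[q[:,2]>zt-.006]
        print(n,k,len(q),"ztop",zt,"xy mid",(t.min(0)+t.max(0))/2,np.median(t,0), np.ptp(t,axis=0))
    m=((H>105)&(H<120)&(S>150)&reg&(abs(W[...,2]-.1)<.008));q=W[m][:,:2].astype(np.float32)
    print("bridge",len(q),q.mean(0) if len(q) else 0,cv2.minAreaRect(q) if len(q) else 0)
    m=reg&(abs(W[...,2]-.1)<.008)&(W[...,1]<.06)&(S<80);q=W[m][:,:2].astype(np.float32)
    print("rack",len(q),cv2.minAreaRect(q))
    x=W[reg&(W[...,2]>.03)]
    if n=="top":
        for u,v in[(339,260),(362,265),(384,270),(408,275)]:print(plane(u,v,.1,ci))
E
```

```text
top orange 0
top green 0
top purple 64 ztop 0.12544875712203063 xy mid [0.4184 0.0302 0.1239] [0.4196 0.0301 0.1228] [0.0192 0.0195 0.0082]
top white 84 ztop 0.16496214799201925 xy mid [0.4904 0.1689 0.1625] [0.4893 0.1696 0.1621] [0.0215 0.0212 0.007 ]
bridge 912 [0.4884 0.1677] ((0.48948144912719727, 0.16896843910217285), (0.14472514390945435, 0.05820927396416664), 76.48350524902344)
rack 2259 ((0.44817057251930237, -0.18521735072135925), (0.22549617290496826, 0.07014992833137512), 75.59343719482422)
[ 0.4688 -0.1041  0.1   ]
[ 0.4549 -0.1602  0.1   ]
[ 0.4412 -0.2137  0.1   ]
[ 0.4273 -0.2719  0.1   ]
scene orange 178 ztop 0.1498433533104934 xy mid [ 0.4543 -0.157   0.15  ] [ 0.4484 -0.164   0.1498] [0.0205 0.0212 0.0033]
scene green 92 ztop 0.15154898109937792 xy mid [ 0.4261 -0.2649  0.1506] [ 0.4257 -0.2655  0.1506] [0.0182 0.0194 0.0031]
scene purple 121 ztop 0.12074635494786651 xy mid [0.4179 0.0292 0.1185] [0.4167 0.0268 0.1195] [0.0206 0.0224 0.0074]
scene white 155 ztop 0.16010297373930996 xy mid [0.4883 0.1687 0.1595] [0.4876 0.1683 0.1595] [0.0203 0.0205 0.0037]
bridge 437 [0.4784 0.1431] ((0.4887952506542206, 0.17076578736305237), (0.15148933231830597, 0.05977310612797737), 76.84392547607422)
rack 2687 ((0.45019280910491943, -0.13493075966835022), (0.3297659158706665, 0.10848768055438995), 85.95437622070312)
```

Run:
```python
from h import *
from scipy.spatial.transform import Rotation as R
s=env.read_state();q=s["tool_rot"];M=R.from_quat([*q[1:],q[0]]).as_matrix();print(M)
a=np.degrees(np.arctan2(M[1,2],M[0,2]));print("jaw angle",a,"to -14:",(-14-a+90)%180-90)
print("shift to above plug",(np.array([.489,.169,.30])-s["position"])/.4)
```

```text
[[-0.0003 -0.9685  0.2492]
 [-0.0012  0.2492  0.9685]
 [-1.     -0.     -0.0012]]
jaw angle 75.5725625195648 to -14: -89.5725625195648
shift to above plug [ 0.8335 -1.0897  0.1459]
```

>>> servo_tool([
  [0.07,-0.09,0.02,0,0,-0.25],
  [0.07,-0.09,0.02,0,0,-0.25],
  [0.07,-0.09,0.02,0,0,-0.25],
  [0.07,-0.09,0.02,0,0,-0.25],
  [0.07,-0.09,0.02,0,0,-0.25],
], claw=-1)

```text
clock: 0.72
position: [0.2963, 0.4239, 0.2823]
tool_rot: [0.669, -0.229, 0.669, 0.229]
ft_force: [1.0, 1.1, 0.2]
finger_gap: 0.0855
```

>>> servo_tool([
  [0.07,-0.09,0.01,0,0,-0.25],
  [0.07,-0.09,0.01,0,0,-0.25],
  [0.07,-0.09,0.01,0,0,-0.25],
  [0.07,-0.09,0.01,0,0,-0.25],
  [0.07,-0.09,0.01,0,0,-0.25],
])

```text
clock: 1.35
position: [0.4363, 0.2439, 0.3022]
tool_rot: [0.707, -0.002, 0.707, 0.002]
ft_force: [1.0, 0.2, 0.3]
finger_gap: 0.0854
```

>>> servo_tool([
  [0.07,-0.095,0,0,0,-0.25],
  [0.063,-0.095,0,0,0,-0.25],
  [0,0,0,0,0,0],
  [0,0,0,0,0,0],
])

```text
clock: 1.85
position: [0.4885, 0.1693, 0.3019]
tool_rot: [0.701, 0.089, 0.702, -0.089]
ft_force: [-0.2, -0.8, -0.2]
finger_gap: 0.0856
```

Run:
```python
from h import *
ci=env.camera_info("wrist");p,d=env.capture("wrist");cv2.imwrite("pics/w1.png",p[...,::-1]);np.save("pics/w1.npy",d)
W=cloud(d,ci);hsv=cv2.cvtColor(p,cv2.COLOR_RGB2HSV);H,S,V=[hsv[...,i] for i in range(3)]
print(ci["extrinsics"][:3,3])
near=(np.hypot(W[...,0]-.489,W[...,1]-.169)<.04)
for z0,z1 in((.155,.17),(.11,.125)):
    q=W[near&(W[...,2]>z0)&(W[...,2]<z1)];print(len(q),q[:,2].mean() if len(q) else 0,(q.min(0)+q.max(0))/2 if len(q) else 0,np.ptp(q,axis=0) if len(q) else 0)
m=(H>105)&(H<120)&(S>150)&(abs(W[...,2]-.1)<.008);q=W[m][:,:2].astype(np.float32)
print("bridge",len(q),cv2.minAreaRect(q))
m=near&(W[...,2]>.155);(u,v),r=circ(m);print("top circle",u,v,r,plane(u,v,.162,ci))
m=near&(abs(W[...,2]-.11)<.004);q=W[m];print("flange",len(q),(q.min(0)+q.max(0))/2,np.ptp(q,axis=0))
```

```text
[0.5103 0.2482 0.4323]
669 0.160146140605428 [0.4909 0.1701 0.1587] [0.0226 0.0233 0.0073]
608 0.11488159983600542 [0.4912 0.1739 0.1174] [0.0422 0.0358 0.0149]
bridge 606 ((0.4896192252635956, 0.17091834545135498), (0.14399830996990204, 0.05735652893781662), 77.67326354980469)
top circle 317.0 452.5 173.20880126953125 [ 0.4313 -0.0528  0.162 ]
flange 826 [0.4912 0.1712 0.11  ] [0.0471 0.0454 0.0079]
```

View pics/w1.png

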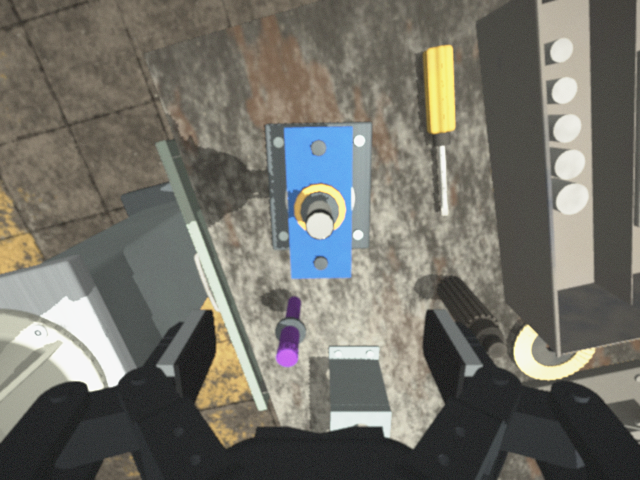

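The wrist view is square to the stand, with the plug top at (319,224) on the flange at (319,207) and the screws at (319,148) and (320,262). The measured plug position (0.4905, 0.170) agrees with the flange. Next I descend and grip.

>>> servo_tool([
  [0.005,0.002,-0.1,0,0,0],
  [0,0,-0.1,0,0,0],
  [0,0,-0.1,0,0,0],
  [0,0,-0.08,0,0,0],
  [0,0,-0.04,0,0,0],
])

```text
clock: 2.52
position: [0.4896, 0.1708, 0.1328]
tool_rot: [0.701, 0.088, 0.702, -0.088]
ft_force: [-0.1, -0.1, 0.0]
finger_gap: 0.0855
```

>>> servo_tool([
  [0,0,0,0,0,0],
  [0,0,0,0,0,0],
  [0,0,0,0,0,0],
  [0,0,0,0,0,0],
  [0,0,0,0,0,0],
], claw=1, squeeze=50)

```text
clock: 3.15
position: [0.4912, 0.1704, 0.1354]
tool_rot: [0.702, 0.089, 0.701, -0.089]
ft_force: [-2.0, 1.1, 5.6]
finger_gap: 0.0208
```

>>> servo_tool([
  [0,0,0,0,0,0],
  [0,0,0,0,0,0],
  [0,0,0,0,0,0],
])

```text
clock: 3.52
position: [0.4912, 0.1703, 0.1354]
tool_rot: [0.702, 0.089, 0.701, -0.089]
ft_force: [-1.5, 0.5, 6.3]
finger_gap: 0.0204
```

>>> servo_tool([
  [0,0,0.02,0,0,0],
  [0,0,0.05,0,0,0],
  [0,0,0.07,0,0,0],
  [0,0,0.07,0,0,0],
  [0,0,0.07,0,0,0],
])

```text
clock: 4.15
position: [0.4909, 0.17, 0.2478]
tool_rot: [0.702, 0.089, 0.701, -0.089]
ft_force: [0.6, 0.3, -2.4]
finger_gap: 0.0208
```

>>> servo_tool([
  [0,0,0.07,0,0,0],
  [0,0,0.03,0,0,0],
  [0,0,0,0,0,0],
  [0,0,0,0,0,0],
])

```text
clock: 4.65
position: [0.4903, 0.1699, 0.2852]
tool_rot: [0.701, 0.089, 0.702, -0.089]
ft_force: [0.4, 0.2, -0.1]
finger_gap: 0.0209
```

Run:
```python
from h import *
s=env.read_state();print(s["position"],s["finger_gap"],s["ft_force"],s["joint_pos"])
ci=env.camera_info("wrist");p,d=env.capture("wrist");cv2.imwrite("pics/w2.png",p[...,::-1]);np.save("pics/w2.npy",d)
W=cloud(d,ci)
near=(np.hypot(W[...,0]-.4905,W[...,1]-.170)<.03)
m=near&(abs(W[...,2]-.11)<.005);q=W[m];print("flange",len(q),(q.min(0)+q.max(0))/2,np.ptp(q,axis=0))
```

```text
[0.4903 0.1699 0.2852] 0.020893621241286905 [ 0.3934  0.2322 -0.1163] [ 0.3306  0.1466  1.8076 -0.      1.1891  0.5824]
flange 1746 [0.4909 0.1709 0.1081] [0.0473 0.047  0.0062]
```

View pics/w2.png

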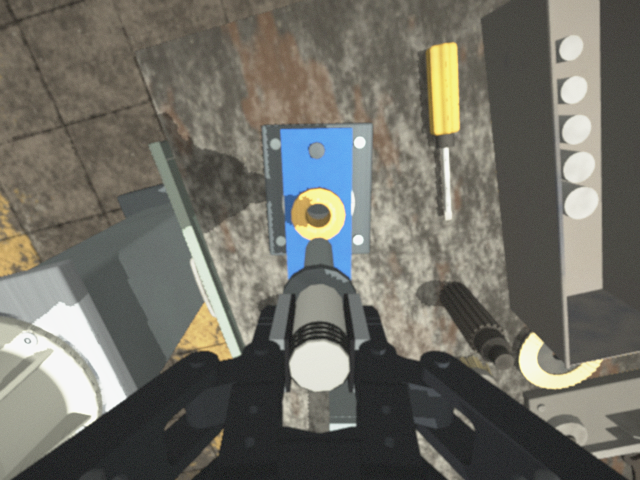

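Plug held upright, and the open bore shows at (318,213). Now I carry it to the free end hole nearest the stand.

>>> servo_tool([
  [-0.004,-0.05,0,0,0,0],
  [-0.008,-0.1,0,0,0,0],
  [-0.008,-0.1,0,0,0,0],
  [-0.008,-0.1,0,0,0,0],
  [-0.008,-0.1,0,0,0,0],
])

```text
clock: 5.32
position: [0.4756, -0.012, 0.2858]
tool_rot: [0.701, 0.089, 0.702, -0.089]
ft_force: [1.7, 0.6, -1.8]
finger_gap: 0.0207
```

>>> servo_tool([
  [-0.008,-0.1,0,0,0,0],
  [-0.008,-0.1,0,0,0,0],
  [-0.003,-0.038,0,0,0,0],
  [0,0,0,0,0,0],
  [0,0,0,0,0,0],
])

```text
clock: 5.95
position: [0.4688, -0.1044, 0.2861]
tool_rot: [0.701, 0.089, 0.702, -0.089]
ft_force: [-0.6, 0.8, -1.5]
finger_gap: 0.0211
```

Run:
```python
from h import *
s=env.read_state();print(s["position"],s["finger_gap"],s["joint_pos"])
ci=env.camera_info("wrist");p,d=env.capture("wrist");cv2.imwrite("pics/w3.png",p[...,::-1]);np.save("pics/w3.npy",d)
W=cloud(d,ci)
m=(abs(W[...,2]-.1)<.006)&(W[...,1]<-.03)&(W[...,1]>-.32)&(abs(W[...,0]-.45)<.08);q=W[m]
print(len(q),q.min(0),q.max(0),cv2.minAreaRect(q[:,:2].astype(np.float32)))
# bore of bush and rack hole: non-plate pixels inside plate
fill=np.zeros(d.shape,np.uint8);cv2.fillConvexPoly(fill,cv2.convexHull(np.argwhere(m)[:,::-1].astype(np.int32)),1)
n,l,st,c=cv2.connectedComponentsWithStats((fill&~m).astype(np.uint8))
for i in range(1,n):
    if st[i,4]>60: print(st[i],c[i],plane(*c[i],.1,ci))
# carried plug grip top
m=(W[...,2]>.3)&(np.hypot(W[...,0]-s["position"][0],W[...,1]-s["position"][1])<.03)
q=W[m];print("held",len(q),q.min(0) if len(q) else 0,q.max(0) if len(q) else 0)
```

```text
[ 0.4688 -0.1044  0.2861] 0.021103528400946755 [-0.2226  0.0806  1.8812  0.0004  1.1803  0.0289]
5947 [ 0.393  -0.3015  0.094 ] [ 0.5108 -0.0667  0.1052] ((0.44940584897994995, -0.18447527289390564), (0.2262578010559082, 0.07007736712694168), 75.80300903320312)
[305 199  27  26 544] [318.2371 211.2831] [ 0.47   -0.1029  0.1   ]
[ 283  237   72  153 8473] [318.9326 319.7198] [ 0.4432 -0.2104  0.1   ]
held 26255 [ 0.4389 -0.1198  0.3   ] [ 0.4988 -0.0803  0.3688]
```

View pics/w3.png

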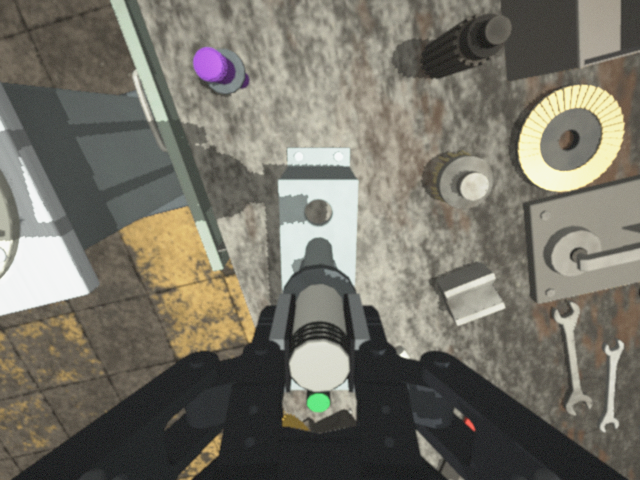

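The wrist view shows the free end hole at (318,211) under the plug, measured at about (0.4697, -0.104). I lower the plug there.

>>> servo_tool([
  [0.0025,0.001,-0.07,0,0,0],
  [0,0,-0.07,0,0,0],
  [0,0,-0.02,0,0,0],
  [0,0,-0.04,0,0,0],
  [0,0,-0.04,0,0,0],
])

```text
clock: 6.62
position: [0.4704, -0.1046, 0.19]
tool_rot: [0.702, 0.089, 0.701, -0.089]
ft_force: [-0.6, -0.3, -0.9]
finger_gap: 0.0209
```

>>> servo_tool([
  [0,0,-0.04,0,0,0],
  [0,0,-0.04,0,0,0],
  [0,0,-0.04,0,0,0],
  [0,0,-0.02,0,0,0],
  [0,0,0,0,0,0],
])

```text
clock: 7.25
position: [0.4696, -0.1046, 0.1337]
tool_rot: [0.701, 0.089, 0.702, -0.089]
ft_force: [0.3, 0.1, -0.3]
finger_gap: 0.0209
```

>>> servo_tool([
  [0,0,-0.008,0,0,0],
  [0,0,-0.008,0,0,0],
  [0,0,0,0,0,0],
])

```text
clock: 7.62
position: [0.4699, -0.1047, 0.1279]
tool_rot: [0.702, 0.089, 0.702, -0.089]
ft_force: [-0.0, 1.2, -0.4]
finger_gap: 0.0209
```

>>> servo_tool([
  [0,0,0,0,0,0],
  [0,0,0,0,0,0],
  [0,0,0,0,0,0],
  [0,0,0,0,0,0],
  [0,0,0,0,0,0],
], claw=-1)

```text
clock: 8.25
position: [0.4699, -0.1047, 0.1279]
tool_rot: [0.702, 0.089, 0.701, -0.089]
ft_force: [-0.6, -0.3, -0.1]
finger_gap: 0.0857
```

>>> servo_tool([
  [0,0,0.05,0,0,0],
  [0,0,0.1,0,0,0],
  [0,0,0.1,0,0,0],
  [0,0,0.1,0,0,0],
  [0,0,0.05,0,0,0],
])

```text
clock: 8.88
position: [0.4706, -0.1049, 0.2902]
tool_rot: [0.703, 0.089, 0.7, -0.089]
ft_force: [0.4, 0.0, -1.0]
finger_gap: 0.0856
```

>>> servo_tool([
  [-0.01,-0.04,0,0,0,0],
  [-0.015,-0.052,0,0,0,0],
  [-0.01,-0.04,0,0,0,0],
  [0,0,0,0,0,0],
  [0,0,0,0,0,0],
])

```text
clock: 9.5
position: [0.4557, -0.1575, 0.2874]
tool_rot: [0.701, 0.089, 0.702, -0.089]
ft_force: [0.1, -0.3, 0.6]
finger_gap: 0.0856
```

Run:
```python
from h import *
s=env.read_state();print(s["position"],s["joint_pos"])
ci=env.camera_info("wrist");p,d=env.capture("wrist");cv2.imwrite("pics/w4.png",p[...,::-1]);np.save("pics/w4.npy",d)
W=cloud(d,ci)
for n,c in(("plug",(.47,-.104)),("probe",(.456,-.158))):
    near=np.hypot(W[...,0]-c[0],W[...,1]-c[1])<.022
    for z0,z1 in((.146,.158),(.102,.11)):
        q=W[near&(W[...,2]>z0)&(W[...,2]<z1)];print(n,len(q),np.median(q[:,2]),(q.min(0)+q.max(0))/2,np.ptp(q,axis=0))
```

```text
[ 0.4557 -0.1575  0.2874] [-0.336   0.0828  1.8758  0.0003  1.1839 -0.0836]
plug 787 0.1504386796215556 [ 0.4715 -0.1054  0.1495] [0.0225 0.0226 0.0065]
plug 603 0.10469336780519267 [ 0.4719 -0.1052  0.106 ] [0.0352 0.0349 0.0076]
probe 673 0.15036360400216797 [ 0.4559 -0.1574  0.1493] [0.0227 0.0227 0.0066]
probe 563 0.1046325411104651 [ 0.4561 -0.1559  0.1059] [0.0353 0.0326 0.0076]
```

View pics/w4.png

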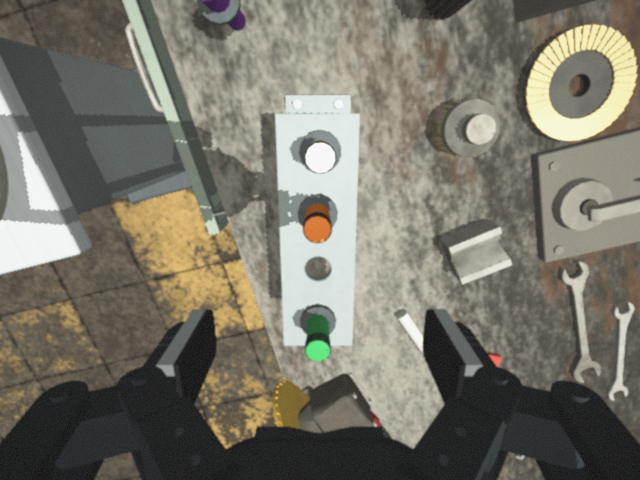

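Plug is upright in hole 3 with its collar on the plate, at the same height as the probe; the probe top is at (318,228). Next I grip the probe.

>>> servo_tool([
  [0,0,-0.1,0,0,0],
  [0,0,-0.1,0,0,0],
  [0,0,-0.1,0,0,0],
  [0,0,-0.07,0,0,0],
  [0,0,-0.028,0,0,0],
])

```text
clock: 10.18
position: [0.4552, -0.1567, 0.1272]
tool_rot: [0.701, 0.089, 0.702, -0.088]
ft_force: [0.5, -0.4, -0.0]
finger_gap: 0.0855
```

>>> servo_tool([
  [0,0,0,0,0,0],
  [0,0,0,0,0,0],
  [0,0,0,0,0,0],
  [0,0,0,0,0,0],
  [0,0,0,0,0,0],
], claw=1, squeeze=50)

```text
clock: 10.8
position: [0.4563, -0.1576, 0.1296]
tool_rot: [0.702, 0.089, 0.701, -0.089]
ft_force: [-1.5, -0.2, 6.4]
finger_gap: 0.0209
```

>>> servo_tool([
  [0,0,0,0,0,0],
  [0,0,0,0,0,0],
  [0,0,0,0,0,0],
])

```text
clock: 11.18
position: [0.4563, -0.1576, 0.1296]
tool_rot: [0.702, 0.089, 0.701, -0.089]
ft_force: [-1.2, 0.7, 6.5]
finger_gap: 0.021
```

>>> servo_tool([
  [0,0,0.02,0,0,0],
  [0,0,0.05,0,0,0],
  [0,0,0.07,0,0,0],
  [0,0,0.08,0,0,0],
  [0,0,0.08,0,0,0],
])

```text
clock: 11.8
position: [0.4557, -0.1574, 0.2501]
tool_rot: [0.702, 0.089, 0.701, -0.089]
ft_force: [-0.1, -1.2, -1.3]
finger_gap: 0.0208
```

>>> servo_tool([
  [0,0,0.08,0,0,0],
  [0,0,0.06,0,0,0],
  [0,0,0.02,0,0,0],
  [0,0,0,0,0,0],
])

```text
clock: 12.3
position: [0.4558, -0.1575, 0.3127]
tool_rot: [0.702, 0.089, 0.701, -0.089]
ft_force: [-0.4, 0.9, -2.7]
finger_gap: 0.0209
```

>>> servo_tool([
  [0.005,0.05,0,0,0,0],
  [0.01,0.09,0,0,0,0],
  [0.011,0.1,0,0,0,0],
  [0.011,0.1,0,0,0,0],
  [0.011,0.1,0,0,0,0],
])

```text
clock: 12.92
position: [0.4744, 0.0197, 0.3113]
tool_rot: [0.701, 0.089, 0.702, -0.089]
ft_force: [0.2, -0.3, -1.6]
finger_gap: 0.0203
```

>>> servo_tool([
  [0.011,0.1,0,0,0,0],
  [0.011,0.1,0,0,0,0],
  [0.009,0.09,0,0,0,0],
  [0.005,0.06,0,0,0,0],
  [0.004,0.03,0,0,0,0],
])

```text
clock: 13.55
position: [0.4905, 0.1714, 0.3113]
tool_rot: [0.701, 0.088, 0.702, -0.089]
ft_force: [0.1, -0.1, -1.5]
finger_gap: 0.0209
```

>>> servo_tool([
  [0,0,-0.03,0,0,0],
  [0,0,-0.03,0,0,0],
  [0,0,-0.02,0,0,0],
  [0,0,0,0,0,0],
  [0,0,0,0,0,0],
])

```text
clock: 14.18
position: [0.4913, 0.1703, 0.2809]
tool_rot: [0.702, 0.089, 0.701, -0.089]
ft_force: [0.2, -0.1, -3.1]
finger_gap: 0.0208
```

Run:
```python
from h import *
s=env.read_state();print(s["position"],s["tool_rot"],s["finger_gap"])
for n in("wrist","scene","top"):
    ci=env.camera_info(n);p,d=env.capture(n);cv2.imwrite(f"pics/{n}5.png",p[...,::-1]);np.save(f"pics/{n}5.npy",d)
    W=cloud(d,ci);r=np.hypot(W[...,0]-.491,W[...,1]-.1705)
    m=(r<.03)&(abs(W[...,2]-.11)<.004);q=W[m]
    if len(q)>20: print(n,"flange",len(q),(q.min(0)+q.max(0))/2,np.ptp(q,axis=0))
    for z in np.arange(.15,.34,.01):
        q=W[(r<.02)&(abs(W[...,2]-z)<.005)]
        if len(q)>8: print(n,round(z,3),len(q),(q.min(0)+q.max(0))[:2]/2,np.ptp(q,axis=0)[:2])
c=[]
a=cv2.imread("pics/wrist5.png")[150:300,220:420];b=cv2.imread("pics/scene5.png")[130:280,180:300]
a=cv2.resize(a,None,fx=2.8,fy=2.8,interpolation=2);b=cv2.resize(b,(int(120*2.8),420),interpolation=2);b=b[:,:240]
cv2.imwrite("pics/v5.png",np.hstack([a,b]))
```

```text
[0.4913 0.1703 0.2809] [ 0.7016  0.089   0.7014 -0.0889] 0.020794263034150474
wrist flange 1593 [0.4908 0.1706 0.1084] [0.0472 0.047  0.0047]
wrist 0.16 46 [0.4932 0.1727] [0.0115 0.0064]
wrist 0.17 71 [0.4933 0.1735] [0.0115 0.0053]
wrist 0.18 82 [0.4934 0.1721] [0.0109 0.0078]
wrist 0.19 89 [0.4932 0.1725] [0.0115 0.007 ]
wrist 0.2 98 [0.4932 0.172 ] [0.0114 0.008 ]
wrist 0.21 103 [0.4936 0.1736] [0.0111 0.0053]
wrist 0.22 60 [0.4941 0.1739] [0.0095 0.0049]
wrist 0.25 306 [0.4937 0.178 ] [0.0341 0.0202]
wrist 0.26 1485 [0.4938 0.1763] [0.0336 0.0232]
wrist 0.27 592 [0.4932 0.1772] [0.0335 0.0156]
wrist 0.28 1044 [0.4923 0.1771] [0.0354 0.0161]
wrist 0.29 1217 [0.4922 0.1778] [0.0357 0.0146]
wrist 0.3 3716 [0.4923 0.1707] [0.0357 0.029 ]
wrist 0.31 1286 [0.4941 0.1718] [0.0316 0.0312]
wrist 0.32 848 [0.4938 0.1716] [0.0321 0.0313]
wrist 0.33 341 [0.4936 0.1798] [0.032  0.0193]
wrist 0.34 1207 [0.4942 0.1806] [0.0252 0.0189]
scene flange 122 [0.4884 0.1679 0.1079] [0.0456 0.046  0.0036]
scene 0.16 19 [0.4896 0.1649] [0.0087 0.0069]
scene 0.17 20 [0.4896 0.1651] [0.0111 0.0074]
scene 
[... 351 characters left out ...]
4 0.0336]
scene 0.26 70 [0.4905 0.1678] [0.033 0.031]
scene 0.27 64 [0.4885 0.1668] [0.0306 0.0251]
scene 0.28 77 [0.49   0.1617] [0.0374 0.0162]
scene 0.29 81 [0.488  0.1621] [0.0329 0.0151]
scene 0.3 86 [0.4886 0.1651] [0.0339 0.0227]
scene 0.31 26 [0.4896 0.1628] [0.0337 0.0147]
scene 0.32 31 [0.4892 0.166 ] [0.035  0.0244]
scene 0.33 15 [0.4888 0.166 ] [0.0306 0.0239]
scene 0.34 24 [0.4877 0.1599] [0.0256 0.0137]
top flange 193 [0.4905 0.1684 0.11  ] [0.0448 0.0466 0.0079]
top 0.26 59 [0.4901 0.1613] [0.0296 0.0186]
top 0.27 13 [0.4922 0.1614] [0.0186 0.0091]
top 0.28 20 [0.4872 0.1612] [0.0309 0.0121]
top 0.29 16 [0.4879 0.1613] [0.0287 0.0103]
top 0.3 12 [0.4888 0.1592] [0.0283 0.0084]
```

View pics/v5.png

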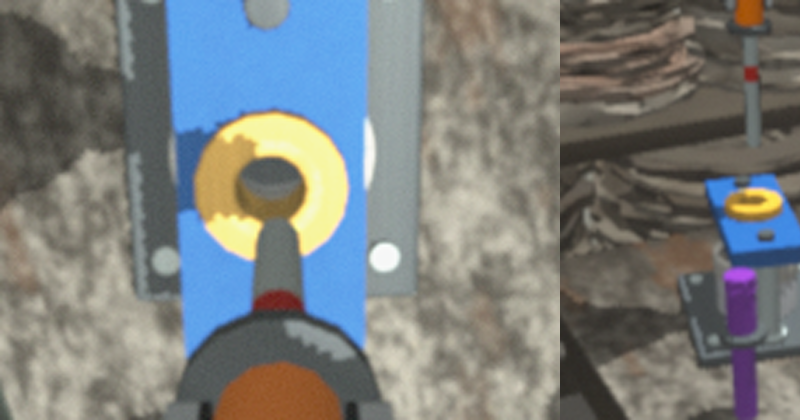

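The wrist crop shows the rod axis (column about 278) passing about 7 crop pixels (roughly 2 mm) right of the bore centre (271). The scene crop is too coarse to settle it. I lower the tip to just above the bush, where parallax is small, and measure again.

>>> servo_tool([
  [0,0,-0.03,0,0,0],
  [0,0,-0.03,0,0,0],
  [0,0,-0.03,0,0,0],
  [0,0,0,0,0,0],
  [0,0,0,0,0,0],
])

```text
clock: 14.95
position: [0.4912, 0.1705, 0.2447]
tool_rot: [0.701, 0.089, 0.702, -0.089]
ft_force: [-0.4, -0.0, -0.9]
finger_gap: 0.0205
```

Run:
```python
from h import *
s=env.read_state();print(s["position"],s["tool_rot"])
out=[]
for n in("wrist","scene"):
    ci=env.camera_info(n)
    ps=[env.capture(n) for _ in range(4)];p=np.mean([a for a,_ in ps],0).astype(np.uint8);d=np.median([b for _,b in ps],0)
    cv2.imwrite(f"pics/{n}6.png",p[...,::-1]);np.save(f"pics/{n}6.npy",d)
    W=cloud(d,ci);r=np.hypot(W[...,0]-.491,W[...,1]-.1705)
    m=(r<.028)&(abs(W[...,2]-.11)<.003)
    vs,us=np.nonzero(m);(cu,cv_),(a,b),_=cv2.fitEllipse(cv2.convexHull(np.c_[us,vs].astype(np.int32)))
    c=plane(cu,cv_,.11,ci);print(n,"flange ell",cu,cv_,a,b,c)
    rod=(r<.02)&(W[...,2]>.122)&(W[...,2]<.2)
    rows=np.nonzero(rod.sum(1)>3)[0];print("rod rows",rows.min(),rows.max())
    P=[];
    for v in rows[1:-1]:
        x=np.nonzero(rod[v])[0];P.append((v,(x.min()+x.max())/2,len(x)))
    P=np.array(P);k=np.polyfit(P[:,0],P[:,1],1);print("rod axis slope",k, "width",np.median(P[:,2]),"at flange row",np.polyval(k,cv_),"d",np.polyval(k,cv_)-cu)
    y0,x0=int(cv_)-60,int(cu)-60;t=p[y0:y0+120,x0:x0+120,::-1];out.append(cv2.resize(t,(400,400),interpolation=2));print("crop",x0,y0)
cv2.imwrite("pics/v6.png",np.hstack(out))
```

```text
[0.4912 0.1705 0.2447] [ 0.7015  0.0888  0.7015 -0.0888]
wrist flange ell 316.4145812988281 228.639892578125 58.46902847290039 60.99164581298828 [0.4911 0.1717 0.11  ]
rod rows 228 259
rod axis slope [ -0.0013 319.525 ] width 17.5 at flange row 319.21983551602466 d 2.8052542171965342
crop 256 168
scene flange ell 248.78993225097656 201.20770263671875 9.680967330932617 19.69517707824707 [0.4873 0.1664 0.11  ]
rod rows 164 196
rod axis slope [  0.0381 242.0927] width 6.0 at flange row 249.7597289916008 d 0.9697967406242469
crop 188 141
```

View pics/v6.png

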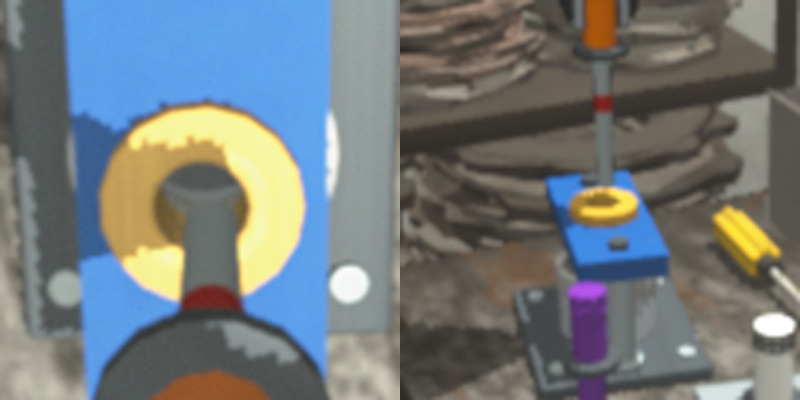

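Run:
```python
from h import *
ci=env.camera_info("wrist");d=np.load("pics/wrist6.npy");W=cloud(d,ci);C=ci["extrinsics"][:3,3]
g=cv2.imread("pics/wrist6.png",0)
print("cam",C)
for v in range(215,262,3):print(v,W[v,317:322].mean(0),g[v,319])
m=(np.hypot(W[...,0]-.491,W[...,1]-.1705)<.03)&(abs(W[...,2]-.11)<.003)
q=W[m];print("flange z",np.median(q[:,2]),(q.min(0)+q.max(0))/2)
col=W[:,305];k=m[:,305];print("flange rows col 316",np.nonzero(m[:,316])[0].min(), np.nonzero(m[:,300])[0][[0,-1]],np.nonzero(m[:,332])[0][[0,-1]])
# cylinder fit r=6mm
from scipy.optimize import least_squares
r=np.hypot(W[...,0]-.493,W[...,1]-.171);Q=W[(r<.012)&(W[...,2]>.125)&(W[...,2]<.18)]
f=least_squares(lambda p:np.hypot(Q[:,0]-p[0],Q[:,1]-p[1])-.006,[.493,.17],loss="soft_l1",f_scale=.001);print("axis",f.x,len(Q))
```

```text
cam [0.5128 0.2493 0.3753]
215 [0.4956 0.1811 0.1084] 149
218 [0.4885 0.153  0.0107] 85
221 [0.4877 0.1499 0.0106] 86
224 [0.4869 0.1467 0.0105] 90
227 [0.4898 0.1585 0.0622] 112
230 [0.4942 0.1758 0.1291] 108
233 [0.4942 0.1758 0.1362] 108
236 [0.4941 0.1756 0.1424] 108
239 [0.4942 0.1757 0.1489] 108
242 [0.4942 0.1758 0.1551] 108
245 [0.4942 0.1757 0.1609] 108
248 [0.4942 0.1758 0.1665] 109
251 [0.4941 0.1757 0.1716] 108
254 [0.4942 0.176  0.1773] 68
257 [0.4942 0.176  0.1821] 59
260 [0.497  0.1871 0.2152] 58
flange z 0.10845457462625302 [0.4908 0.1706 0.1084]
flange rows col 316 200 [204 253] [204 253]
axis [0.4929 0.17  ] 480
```

>>> servo_tool([
  [-0.0055,0.0015,0,0,0,0],
  [0,0,0,0,0,0],
  [0,0,0,0,0,0],
])

```text
clock: 15.72
position: [0.4889, 0.1711, 0.2447]
tool_rot: [0.702, 0.089, 0.702, -0.089]
ft_force: [0.1, -0.8, -2.0]
finger_gap: 0.0211
```

```bash
cat > m.py <<'E'
from h import *
from scipy.optimize import least_squares
import sys
z0,z1=map(float,sys.argv[1:3])
s=env.read_state();print(s["position"],s["tool_rot"],s["ft_force"],s["clock"])
ci=env.camera_info("wrist");ps=[env.capture("wrist") for _ in range(3)];d=np.median([b for _,b in ps],0).astype(np.float32);p=ps[-1][0]
cv2.imwrite(f"pics/m{int(s['clock']*100)}.png",p[...,::-1])
W=cloud(d,ci);r=np.hypot(W[...,0]-.491,W[...,1]-.171)
q=W[(r<.03)&(abs(W[...,2]-.109)<.003)];print("flange",(q.min(0)+q.max(0))/2,np.ptp(q,axis=0),np.median(q[:,2]))
Q=W[(r<.012)&(W[...,2]>z0)&(W[...,2]<z1)]
f=least_squares(lambda p:np.hypot(Q[:,0]-p[0],Q[:,1]-p[1])-.006,[.491,.17],loss="soft_l1",f_scale=.001);print("axis",f.x,len(Q))
hsv=cv2.cvtColor(p,cv2.COLOR_RGB2HSV);red=((hsv[...,0]<6)|(hsv[...,0]>174))&(hsv[...,1]>120)&(r<.012)
print("red z",np.percentile(W[red][:,2],[2,50,98]) if red.any() else None)
E
python3 m.py .125 .18
```

```text
[0.4889 0.1711 0.2447] [ 0.7015  0.0887  0.7015 -0.0888] [ 0.0949 -0.794  -2.0374] 15.725
flange [0.491  0.1705 0.1081] [0.0473 0.0473 0.0042] 0.10859564670418975
axis [0.4906 0.1706] 480
red z [0.1764 0.1805 0.1853]
```

Aligned to within 0.5 mm, with a radial clearance of 5 mm. I lower it by 72 mm.

>>> servo_tool([
  [0,0,-0.02,0,0,0],
  [0,0,-0.02,0,0,0],
  [0,0,-0.02,0,0,0],
  [0,0,-0.02,0,0,0],
  [0,0,0,0,0,0],
])

```text
clock: 16.5
position: [0.4884, 0.1709, 0.2118]
tool_rot: [0.701, 0.089, 0.702, -0.089]
ft_force: [0.1, -0.0, -2.1]
finger_gap: 0.0207
```

>>> servo_tool([
  [0,0,-0.02,0,0,0],
  [0,0,-0.02,0,0,0],
  [0,0,-0.02,0,0,0],
  [0,0,-0.02,0,0,0],
  [0,0,-0.02,0,0,0],
])

```text
clock: 17.12
position: [0.4889, 0.1711, 0.1721]
tool_rot: [0.701, 0.089, 0.702, -0.089]
ft_force: [-0.6, 0.7, -1.3]
finger_gap: 0.0203
```

>>> servo_tool([
  [0,0,0,0,0,0],
  [0,0,0,0,0,0],
  [0,0,0,0,0,0],
])

```text
clock: 17.5
position: [0.4892, 0.1712, 0.173]
tool_rot: [0.702, 0.089, 0.701, -0.089]
ft_force: [0.2, -0.2, -1.7]
finger_gap: 0.0205
```

```bash
python3 m.py .112 .135
python3 - <<'E'
from h import *
import glob
a=cv2.imread(sorted(glob.glob("pics/m*.png"),key=lambda f:int(f[6:-4]))[-1])[160:310,240:400]
p,_=env.capture("scene");cv2.imwrite("pics/s7.png",p[...,::-1]);b=p[140:260,180:310,::-1]
cv2.imwrite("pics/v7.png",np.hstack([cv2.resize(a,(400,375),interpolation=2),cv2.resize(b,(400,375),interpolation=2)]))
E
```

```text
[0.4892 0.1712 0.173 ] [ 0.7017  0.0889  0.7013 -0.0887] [ 0.184  -0.2375 -1.6697] 17.5
flange [0.4909 0.1744 0.1088] [0.0472 0.0395 0.0056] 0.10857222471002881
axis [0.4909 0.1709] 11
red z [0.1052 0.1088 0.1136]
```

View pics/v7.png

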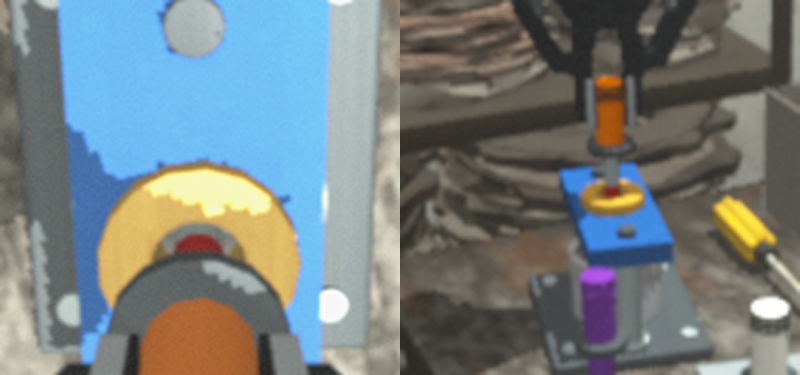

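The band is level with the bush top and centred in the bore (column 199 for both). I hand in.

```bash
python3 -c "
from station import env
s=env.read_state();print(s['position'],abs(s['qvel']).max(),s['finger_gap'])
print(env.finish_job())"
```

```text
[0.48902497 0.17112811 0.17288347] 0.001822224590862853 0.020662040466997735
the job is handed in; nothing more can be done
None
```

The job is handed in; the system gave no verdict, so success rests on my own last checks. It took about 18 s of the 61 s allowed.

- **Plug:** I pulled it out of the bush and released it in the free rack hole nearest the stand. I checked it once, just after release. It hung upright with its collar on the plate, about 1–2 mm off the hole's centre, against the 8 mm allowed.
- **Probe:** it is held upright and still in the bush. The measured rod axis agrees with the bush centre to within about 0.5 mm. That was measured with the tip still above the bush, and again at the end from only a few points. The measured top of the red band and the tool height both put the band's middle within about 1 mm of the bush top. Wrist force stayed near zero on the way down, with no sign of contact.
- **Spare and other things:** I never moved near the green spare or the other bench items. I did not measure their positions again at the end.

One check disagreed. The cameras showed the rod about 2 mm off the gripper's reported centre along the jaws. I centred the rod on the bush from the images rather than from that reading. The wrist camera's depth also reads heights near the bush about 1.5 mm low, and I allowed for that.

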